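Lay out the spare tube heater for rebuilding

ROBOT

A 6-joint arm with a two-finger parallel gripper is mounted at the origin on a cart in front of the work surface, level with it; the furniture and walls round the work are solid. World frame = base frame: x ahead of the robot, y to its left, z up, the work surface at z = 0. Lengths are in mm, angles in degrees, forces in N, time in s.
With the tool pointing down it reaches from about 325 to 900 mm from the base axis. Payload 6.1 kg.
Tool frame: the origin (TCP) lies at the very end of the fingers, on their centre line; the grasp point (between the pads) lies 19 mm behind it; z points along the fingers, y is the line along which they close (so a half turn about z gives the same grasp; the last joint's range is limited). The gripper opens to 87 mm and grips with 3 to 60 N. Pads are 19 mm wide; open, the fingers measure 117 mm over their backs; the gripper's body (75 mm by 190 mm) begins 51 mm behind the grasp point.
Start: joints at [59.41, 12.628, 87.462, -0, 79.91, -7.225], TCP at [247.867, 573.74, 222.538] pointing down, gripper open.
Joint ranges: [-170.65, 170.65], [-52.31, 119.04], [5.05, 147.46], [-71.25, 251.25], [11.57, 151.72], [-153.62, 153.62]. Speed limits (degrees/s): [147.25, 147.25, 172.46, 180, 180, 180].

INTERFACE

Orientations are given as a 3x3 rotation matrix whose columns are the frame's x, y, z axes.
In Python, from workcell import env gives the robot as it stands. The module is installed in compiled form; this text tells all that it offers.
- The arm moves only by the tool arm_command, never from a script. Its argument "commands" is one flat list of numbers, 6 for each row, row after row: the shift along the tool's x, y, z in shares of 400 mm (1.0 is 400 mm), then the turn, a rotation vector about the tool's x, y, z in normalised numbers (1 is 2 pi rad). A call has 1 to 20 rows; each row is the pose to reach, as a shift and turn from the pose commanded when the call began, along the tool's axes at that moment; what a row does not reach only later rows make up. A row lasts 1/8 s, in which the tool goes at most 62.5 mm and 10.7 degrees, less where a joint would pass 70% of its speed; a pose out of reach is approached as far as the arm can. Shift and turn numbers lie between -1 and 1, and a call with a number outside is refused. A call with a gripper value outside its range is refused whole. "gripper" is the finger opening in m, from 0 to 0.087, set as the call begins (left out, the last holds). The fingers move at their own pace and stop on an object; "squeeze" is the grip in N (left out, the last holds). Time passes only in rows, so rows that repeat a pose let the fingers close. It gives the time, the measured TCP pose, the force, the opening and the grip force at its end, in the units of the state.
- env.read_state(): the state, without advancing time (a new reading comes with each control period).
- env.get_image(name): name is "scene" or "top" or "wrist"; returns a dict with "color" (420x560x3 uint8, red, green, blue), "K" (3x3 intrinsics, pixels), "R" (3x3) and "t" (3): a world point X has camera coordinates R X + t. Camera axes: x right, y down, z forward; pixel columns grow to the right and rows downward; lengths in mm; the calibration is good to about 2 mm. The wrist camera is an equidistant fisheye: a pixel r from the principal point sees the ray r / f radians off the axis. A picture is of the moment at which its call begins. There is no depth.
- env.finish_job(): hands the job in; it is judged then, once.
The state is a dict: "time": time; "joints": joint angles; "qvel": joint speeds; "tau": joint torques, N m; "eef_pos": TCP position; "ee_rot": TCP orientation; "ft_force": force on the tool from outside, world axes, zero at the start; "moment": the same for the moment, N m; "width": opening from 0.0 (shut) to 1.0 (fully open); "grip_force": force on a finger pad.
Only numpy, scipy, OpenCV 4.12 (cv2) and the standard library are available. Lean on these libraries where they do the work, as an engineer would, in place of code of your own. Each camera call takes 0.05 s, during which the arm holds its last target. There are 200 camera calls.

TASK

Lay out the spare heater for rebuilding: lay the grey tube in the bare metal cradle, centred end to end, and set one cream block flat on each coloured pad, centred and with its long side along the pad's long side (either block on either pad). Then stand the wire spool upright behind the red pad and the small glue bottle upright behind the blue pad (the side away from the robot), each centred on its pad's width and leaving a gap of about 2 cm to the pad. Let go of everything and leave it at rest.

Things in the scene. Friction and masses are not known exactly. Their poses are not given: they have to be found in the camera images.
- tube: Grey ceramic heater tube, 39 mm diameter, 98 mm long, 60 g, lying on its side, at the start in the black store rest. Its y axis is the tube's axis (either way round is the same). Origin: on its surface at mid-length, the underside at the start; it turns with the tube.
- tube_mid (a point): Centre of the tube: on its axis at mid-length, 24.5 mm above the bench when the tube lies in the rest or in the cradle. Grip across the diameter here, the fingers going down between the two saddles.
- block_a: Cream ceramic end block, 24 x 42 x 24 mm (x, y, z), 45 g. Origin: centre of its underside; z up. Same as block_b.
- block_b: Cream ceramic end block, 24 x 42 x 24 mm (x, y, z), 45 g. Origin: centre of its underside; z up. Same as block_a.
- spool: Spool of bright wire with black flanges, standing on one flange: 48 mm diameter, 40 mm high, 220 g. Origin: centre of its underside; z up.
- bottle: Small white glue bottle with an orange-yellow cap, standing: body 21 mm diameter to 27 mm height, narrow cap above to 38 mm, 30 g. Origin: centre of its underside; z up.
- cradle: Target: low bare-metal cradle fixed to the bench. Base 52 (x) x 70 (y) x 3 mm; two V saddles 12 mm thick at y = -28 and +28 mm, 16 mm high, reaching 24.4 mm to each side; fingers fit in the 44 mm between them. The tube lies along its y axis, underside 5 mm and axis 24.5 mm above the bench. Origin: centre of its underside. +x points away from the robot, within 0.25 rad.
- red_pad: Target: red metal pad fixed to the bench, 48 (x) x 34 (y) x 3 mm, centred 75 mm from the cradle's centre beyond one end of the tube (either end). Origin: centre of its underside; axes parallel to the cradle's: +x is 'behind', y runs along the tube. The block's 42 mm side goes along the pad's x. The spool goes behind it, centre 68 mm along +x from the pad's centre.
- blue_pad: Target: blue metal pad, same size and manner as the red pad, at the other end of the cradle. The bottle goes behind this pad, its centre 55 mm along +x from the pad's centre.
- store_rest: Black plastic rest fixed to the bench in which the tube lies at the start: same shape and size as the cradle, origin at the centre of its underside, tube along its y axis.
There are look-alikes about, which are no part of the job. Several things have the shape of the tube; the one meant has the colours described above. What is shaped like the block_b but turquoise is not meant.

How it is judged (in metres and radians):
At the end, for the whole second after the job is handed in: Tube in the cradle, centred within 12 mm; one block flat on each pad, within 12 mm and 15 degrees; spool upright behind the red pad, bottle upright behind the blue, each 5 to 35 mm off the pad and within 13 mm of its centre line; all released and at rest (y of tube_mid in the frame of cradle between -0.012 and 0.012 m and x of tube_mid in the frame of cradle between -0.005 and 0.005 m and angle between the y axis of tube and the y axis of cradle, either way round below 0.1 rad and height (world z) of tube_mid below 0.028 m and (((horizontal distance between block_a and red_pad below 0.012 m and angle between the y axis of block_a and the x axis of red_pad, either way round below 0.26 rad) and (horizontal distance between block_b and blue_pad below 0.012 m and angle between the y axis of block_b and the x axis of blue_pad, either way round below 0.26 rad)) or ((horizontal distance between block_b and red_pad below 0.012 m and angle between the y axis of block_b and the x axis of red_pad, either way round below 0.26 rad) and (horizontal distance between block_a and blue_pad below 0.012 m and angle between the y axis of block_a and the x axis of blue_pad, either way round below 0.26 rad))) and height (world z) of each of block_a, block_b below 0.007 m and angle between each of block_a, block_b, spool, bottle's own z axis and vertical below 0.12 rad and x of spool in the frame of red_pad between 0.053 and 0.083 m and y of spool in the frame of red_pad between -0.013 and 0.013 m and height (world z) of each of spool, bottle below 0.006 m and x of bottle in the frame of blue_pad between 0.04 and 0.07 m and y of bottle in the frame of blue_pad between -0.013 and 0.013 m and linear speed of each of tube, block_a, block_b, spool, bottle below 0.02 m/s and angular speed of each of tube, block_a, block_b, spool, bottle below 0.2 rad/s); the robot touches nothing.
It also fails if it takes over 144 s, if anything falls off the work surface, if the arm or the gripper's body presses on something with over 40 N, if the wrist force passes 120 N, or if a joint passes its speed limit or range.

## Working session

There is one attempt and no reset: what is moved stays moved. The work goes in short steps, Python scripts to look and compute and a tool call to move; the robot and the scene stay as the last step left them, time stands still between calls to the robot, and variables do not carry over. Pictures are saved under pics/ and viewed, at most 14 in all, crops included, and the job is handed in when it is done.

Besides the shell and the picture viewer there is one more tool, called after "Call:" as name(argument=value, ...), one argument or row to a line, values as JSON. arm_command: Moves the arm, as the interface text tells. Its arguments: {"type":"object","properties":{"commands":{"type":"array"},"gripper":{"type":"number"},"squeeze":{"type":"number"}},"required":["commands"]}

```bash
mkdir -p pics; python3 - <<'E'
from workcell import env
import cv2
for n in("top","scene"):
    d=env.get_image(n); cv2.imwrite(f"pics/{n}0.png",cv2.resize(d["color"][:,:,::-1],(800,600),interpolation=cv2.INTER_CUBIC)); print(n,d["K"],d["R"],d["t"])
s=env.read_state(); print(s)
E
```

```text
top [[511.05890647   0.         279.92670671]
 [  0.         511.05890647 207.45430131]
 [  0.           0.           1.        ]] [[ 0.09614914 -0.99536625 -0.00117289]
 [-0.97112196 -0.0935486  -0.21947848]
 [ 0.21835175  0.02224168 -0.97561664]] [208.01299469 527.51672512 992.33923503]
scene [[464.76365184   0.         283.06666642]
 [  0.         464.76365184 213.52523959]
 [  0.           0.           1.        ]] [[ 0.83242888 -0.55390184 -0.01596603]
 [-0.43521828 -0.63568833 -0.63756208]
 [ 0.34299739  0.53767379 -0.77023353]] [-272.19034279  407.005428    735.1037473 ]
{'time': 0.1, 'joints': array([ 5.94108955e+01,  1.26711552e+01,  8.75202229e+01, -2.16933191e-03,
        7.99111437e+01, -7.22323732e+00]), 'qvel': array([ 0.02276664, -0.04476011, -0.17523182,  0.01588708,  0.04021654,
        0.07118248]), 'tau': array([ 1.80346502e-03, -4.95953608e+01, -3.88513827e+01,  7.03518069e-02,
        5.16671373e-02, -2.58279721e-05]), 'eef_pos': array([247.57868837, 573.24688317, 221.53263053]), 'ee_rot': array([[-9.17993617e-01,  3.96594186e-01, -8.78466702e-04],
       [ 3.96595114e-01,  9.17992311e-01, -1.55930340e-03],
       [ 1.88015018e-04, -1.77982617e-03, -9.99998398e-01]]), 'ft_force': array([ 0.17539948, -0.12427289, -0.07203763]), 'moment': array([-0.04758279,  0.02003995, -0.00374419]), 'grip_force': 0.0, 'width': 0.9988664590138677}
```

View pics/top0.png

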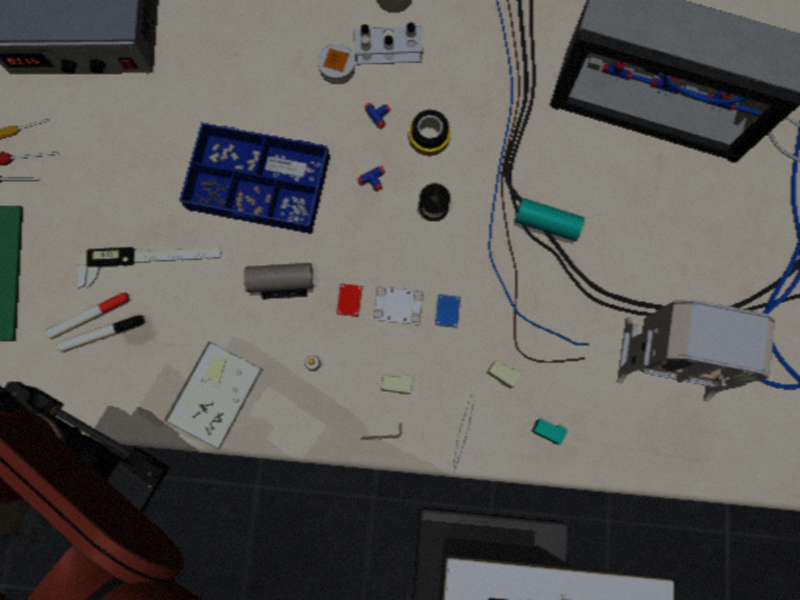

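View pics/scene0.png

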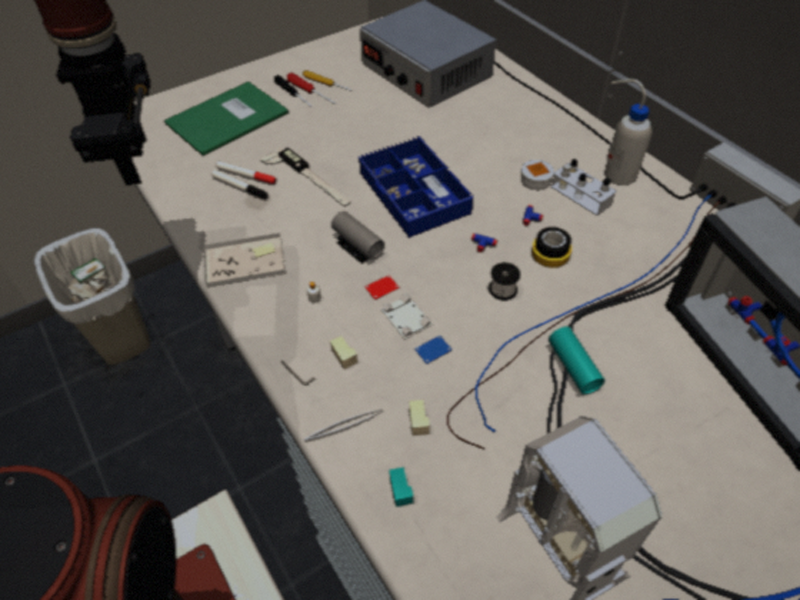

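The top view (800x600 px) shows these candidates:
- **Tube:** there is a grey tube in the black rest (278,278), a turquoise tube (550,220), and a tube inside the heater housing (scene 547,490). The grey one in the black rest fits.
- **Blocks:** the cream blocks are at (397,384) and (503,374). The turquoise block (549,431) is not meant.
- **Spool:** the one with black flanges is at (434,202). The roll at (430,130) with the yellow edge is tape.
- **Other parts:** the bottle is at (312,362), the red pad at (349,299), the cradle at (398,305) and the blue pad at (448,310).

I'll confirm these in one enlarged crop while measuring.

```bash
cat > h.py <<'E'
import numpy as np, cv2
from workcell import env
def ray(d,px):
    K,R,t=d["K"],d["R"],d["t"]; px=np.atleast_2d(px).astype(float)
    x=(px-[K[0,2],K[1,2]])/K[0,0]
    if d.get("fish"):
        r=np.linalg.norm(x,axis=1,keepdims=True)+1e-12
        v=np.c_[x/r*np.sin(r),np.cos(r)]
    else: v=np.c_[x,np.ones(len(x))]
    return -R.T@t, v@R
def onz(d,px,z):
    c,v=ray(d,px); return c+v*((z-c[2])/v[:,2])[:,None]
def proj(d,X):
    K,R,t=d["K"],d["R"],d["t"]; p=np.atleast_2d(X)@R.T+t
    if d.get("fish"):
        r=np.linalg.norm(p[:,:2],axis=1,keepdims=True); u=p[:,:2]/(r+1e-12)*np.arctan2(r,p[:,2:])
    else: u=p[:,:2]/p[:,2:]
    return u*K[0,0]+[K[0,2],K[1,2]]
def img(n):
    d=env.get_image(n); d["fish"]=n=="wrist"; return d
def blobs(m,amin=15):
    n,l,s,c=cv2.connectedComponentsWithStats(m.astype(np.uint8),connectivity=8)
    return [(l==i,s[i,4],c[i]) for i in range(1,n) if s[i,4]>=amin]
def rect(d,mask,z):
    "outline cast on plane z -> min-area rectangle: centre, long side, short side, direction (deg) of long side"
    ct=max(cv2.findContours(mask.astype(np.uint8),0,1)[0],key=cv2.contourArea)[:,0]
    P=onz(d,ct,z)[:,:2].astype(np.float32); b=cv2.boxPoints(cv2.minAreaRect(P)); e1,e2=b[1]-b[0],b[2]-b[1]
    l,s=(e1,e2) if np.hypot(*e1)>np.hypot(*e2) else (e2,e1)
    return b.mean(0).round(1),np.hypot(*l).round(1),np.hypot(*s).round(1),round(float(np.degrees(np.arctan2(l[1],l[0]))%180),1)
def hsv(d): return cv2.cvtColor(d["color"],cv2.COLOR_RGB2HSV).astype(int)
E
python3 - <<'E'
from h import *
d=img("top"); q=hsv(d); H,S,V=q[...,0],q[...,1],q[...,2]
k=560/800
def near(p): 
    x,y=int(p[0]*k),int(p[1]*k); return q[y,x]
for n,p in dict(red=(349,299),blue=(448,310),cr=(398,305),ba=(397,384),bb=(503,374),bench=(420,340),bot=(312,362),spool=(434,202),tube=(278,278)).items(): print(n,near(p))
cv2.imwrite("pics/crop0.png",cv2.resize(d["color"][120:320,150:400,::-1],(750,600),interpolation=cv2.INTER_CUBIC))
for n,m,z in(("red",((H<8)|(H>172))&(S>170)&(V>80),3),("blue",(H>100)&(H<118)&(S>150)&(V>80),3),("cream",(H>22)&(H<40)&(S>50)&(V>120),24)):
    for b,a,c in blobs(m,60): print(n,a,c.round(1),rect(d,b,z))
E
```

```text
red [  0 222 140]
blue [108 203 118]
cr [109  23 155]
ba [ 38  44 145]
bb [ 37  41 143]
bench [ 19  26 139]
bot [ 23 207 132]
spool [10 33 23]
tube [17 24 97]
red 288 [244.2 209.6] (array([505.6, 335.6], dtype=float32), np.float32(46.5), np.float32(31.3), 179.6)
red 121 [ 79.  211.4] (array([467.9, 690.7], dtype=float32), np.float32(42.4), np.float32(13.3), 123.6)
blue 102 [493.9  67.1] (array([ 895.7, -206.4], dtype=float32), np.float32(99.6), np.float32(14.5), 84.7)
blue 69 [263.   78.5] (array([818.8, 324.7], dtype=float32), np.float32(28.4), np.float32(22.9), 42.2)
blue 421 [161.3 107.7] (array([721. , 547.4], dtype=float32), np.float32(84.6), np.float32(49.0), 84.3)
blue 350 [209.  116.9] (array([711.1, 447.1], dtype=float32), np.float32(86.9), np.float32(49.1), 84.0)
blue 111 [556.2 137.5] (array([ 736.2, -340.1], dtype=float32), np.float32(118.6), np.float32(9.3), 1.2)
blue 71 [260.2 122.9] (array([704.8, 320.4], dtype=float32), np.float32(28.3), np.float32(21.2), 123.7)
blue 93 [141.3 129.7] (array([665.8, 584.2], dtype=float32), np.float32(37.2), np.float32(21.5), 175.6)
blue 293 [178.2 138.2] (array([651.3, 503.7], dtype=float32), np.float32(52.9), np.float32(50.4), 85.1)
blue 278 [205.9 144.2] (array([644.5, 437.1], dtype=float32), np.float32(54.2), np.float32(49.4), 83.7)
blue 211 [549.1 197.6] (array([ 600.1, -328.5], dtype=float32), np.float32(127.9), np.float32(24.3), 154.6)
blue 274 [312.9 217.3] (array([502.8, 185.9], dtype=float32), np.float32(45.2), np.float32(30.5), 177.9)
blue 72 [549.7 254.5] (array([ 471.1, -320.7], dtype=float32), np.float32(60.4), np.float32(7.1), 41.3)
blue 62 [546. 269.] (array([ 438.9, -311.5], dtype=float32), np.float32(56.6), np.float32(7.3), 88.0)
cream 78 [150.9 258.7] (array([380.5, 514.4], dtype=float32), np.float32(30.8), np.float32(16.1), 161.5)
```

View pics/crop0.png

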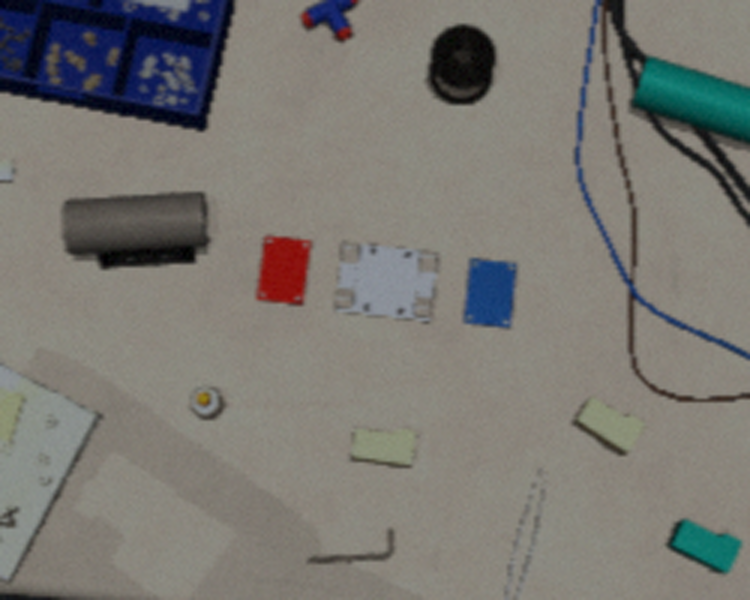

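The crop confirms the identities. The cream blocks are at crop (384,447) and (608,426), the bottle at (206,401), the spool at (462,64) and the grey tube at (136,222). The two pads are 149.7 mm apart, where 150 is expected. Next I'll move the wrist camera over the area to refine the positions.

```bash
cat >> h.py <<'E'
from scipy.spatial.transform import Rotation as Ro
def go(p,phi):
    "tool shift (m) and turn (rad) from the measured pose to TCP p (mm), closing line at phi (deg) from world x, pointing down"
    s=env.read_state(); R=s["ee_rot"]; out=[]
    for f in(phi,phi+180):
        a=np.radians(f); T=np.array([[-np.sin(a),np.cos(a),0],[np.cos(a),np.sin(a),0],[0,0,-1]]).T
        v=Ro.from_matrix(R.T@T).as_rotvec(); out.append((np.linalg.norm(v),v))
    print("shift",(R.T@(np.array(p)-s["eef_pos"])/1000).round(4),"turn",min(out,key=lambda o:o[0])[1].round(4),"t",round(s["time"],2),"j6",s["joints"][5].round(0))
E
python3 -c "
from h import *
go([430,280,330],0)"
```

```text
shift [-0.2838 -0.1971 -0.1081] turn [-1.400e-03  7.000e-04  1.163e+00] t 0.15 j6 -7.0
```

Units first: shifts go in shares of 400 mm and turns go in shares of 2 pi rad. So -0.284 m is -0.71, -0.197 m is -0.4925, 1.163 rad is 0.1851.

Call:
arm_command(
  commands=[-0.71, -0.4925, -0.27, 0, 0, 0.1851, -0.71, -0.4925, -0.27, 0, 0, 0.1851, -0.71, -0.4925, -0.27, 0, 0, 0.1851, -0.71, -0.4925, -0.27, 0, 0, 0.1851, -0.71, -0.4925, -0.27, 0, 0, 0.1851, -0.71, -0.4925, -0.27, 0, 0, 0.1851, -0.71, -0.4925, -0.27, 0, 0, 0.1851, -0.71, -0.4925, -0.27, 0, 0, 0.1851, -0.71, -0.4925, -0.27, 0, 0, 0.1851, -0.71, -0.4925, -0.27, 0, 0, 0.1851],
)

```text
time: 1.4
eef_pos: [429.9, 280.8, 330.2]
ee_rot: [[-0.002, 1.0, -0.001], [1.0, 0.002, -0.0], [-0.0, -0.001, -1.0]]
ft_force: [0.0, 0.2, 0.4]
width: 1.0
grip_force: 0.0
```

```bash
python3 - <<'E'
from h import *
import pickle
s=env.read_state(); print(s["eef_pos"].round(1),s["time"])
d=img("wrist"); pickle.dump(d,open("w1.pkl","wb")); cv2.imwrite("pics/w1.png",cv2.resize(d["color"][:,:,::-1],(800,600),interpolation=cv2.INTER_CUBIC)); print(d["K"],-d["R"].T@d["t"],d["R"])
E
```

```text
[429.9 280.8 330.2] 1.4
[[325.1922621    0.         280.8709184 ]
 [  0.         325.1922621  209.99148788]
 [  0.           0.           1.        ]] [429.34610303 346.70858316 490.43769596] [[ 9.99998787e-01  1.40596646e-03 -6.69652583e-04]
 [ 1.52727946e-03 -9.69443396e-01  2.45310354e-01]
 [-3.04292143e-04 -2.45311079e-01 -9.69444368e-01]]
```

View pics/w1.png

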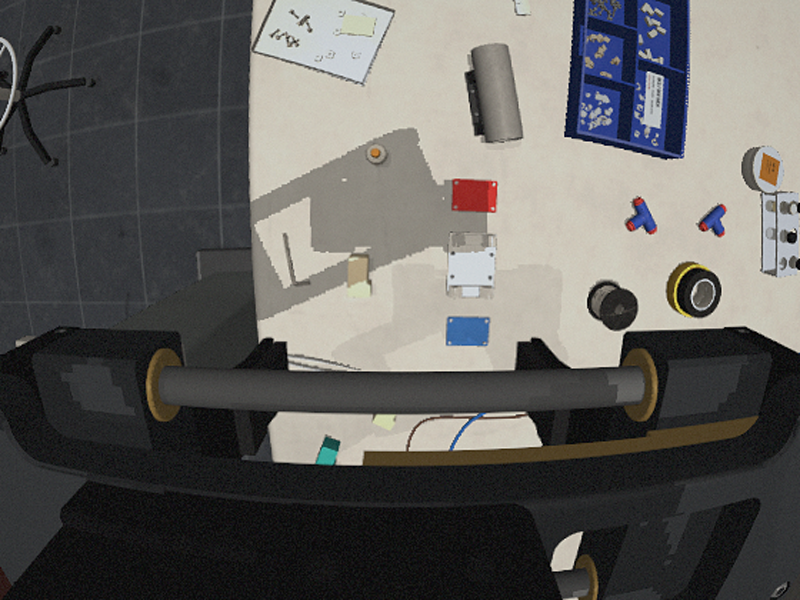

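The wrist view shows the red pad (474,195), cradle (470,265), blue pad (468,331), bottle (375,153), tube (497,92), block (358,273), spool (612,305) and, partly hidden, the second block (385,420). I'll measure them by colour in both views.

```bash
python3 - <<'E'
from h import *
import pickle
w=pickle.load(open("w1.pkl","rb")); t=img("top"); pickle.dump(t,open("t1.pkl","wb"))
for n,d in(("top",t),("wrist",w)):
    print(n,"cam",(-d["R"].T@d["t"]).round(0)); q=hsv(d); H,S,V=q[...,0],q[...,1],q[...,2]
    def near(m,X,z,tag,amin=15):
        p=proj(d,[X])[0]
        for b,a,c in blobs(m,amin):
            if np.hypot(*(c-p))<30: print(tag,a,c.round(1),rect(d,b,z),"cen",onz(d,c,z)[0].round(1))
    near(((H<8)|(H>172))&(S>150)&(V>60),[505,335,3],3,"red",100)
    near((H>100)&(H<118)&(S>130)&(V>60),[503,186,3],3,"blue",100)
    for p in([392,260,24],[392,100,24]): 
        u,v=proj(d,[p])[0].astype(int)
        if v<290:print(p,(u,v),q[v,u])
    near((H>14)&(H<30)&(S>130)&(V>60),[425,385,38],38,"cap",5)
    near((V<75),[670,210,40],40,"spool",100)
    tm=(V>45)&(V<118)&(S<60)
    near(cv2.morphologyEx(tm.astype(np.uint8),cv2.MORPH_OPEN,np.ones((3,3))),[530,440,24.5],24.5,"tube",300)
    near((H>25)&(H<45)&(S>33)&(V>90),[392,260,24],24,"ba",30)
    near((H>25)&(H<45)&(S>33)&(V>90),[395,105,24],24,"bb",30)
E
```

```text
top cam [ 276.  234. 1084.]
blue 282 [312.9 217.3] (array([503. , 185.3], dtype=float32), np.float32(45.8), np.float32(32.4), 179.1) cen [502.8 186.    3. ]
[392, 260, 24] (np.int64(273), np.int64(263)) [ 15   9 116]
[392, 100, 24] (np.int64(350), np.int64(271)) [177 182  28]
ba 73 [283.8 268.3] (array([383.6, 238.6], dtype=float32), np.float32(24.8), np.float32(14.5), 5.3) cen [385.2 238.1  24. ]
wrist cam [429. 347. 490.]
red 617 [331.7 136.4] (array([505.3, 337.1], dtype=float32), np.float32(46.5), np.float32(32.3), 177.3) cen [505.2 337.2   3. ]
blue 513 [326.8 231.8] (array([502.4, 188.1], dtype=float32), np.float32(45.4), np.float32(31.7), 179.5) cen [502.1 187.8   3. ]
[392, 260, 24] (np.int64(255), np.int64(189)) [ 19  70 175]
[392, 100, 24] (np.int64(257), np.int64(287)) [45  9 59]
cap 30 [262.4 106.6] (array([403.8, 378.7], dtype=float32), np.float32(7.0), np.float32(6.9), 89.9) cen [403.6 378.5  38. ]
spool 703 [430.  214.5] (array([657.4, 228. ], dtype=float32), np.float32(64.9), np.float32(45.6), 147.2) cen [659.4 226.   40. ]
tube 407 [337.5  66.7] (array([509.5, 440.9], dtype=float32), np.float32(98.9), np.float32(10.3), 98.8) cen [509.6 439.8  24.5]
ba 118 [251.2 203.3] (array([385.1, 240.7], dtype=float32), np.float32(23.9), np.float32(15.1), 0.1) cen [385.4 238.7  24. ]
bb 137 [269.1 294.2] (array([409.3,  86.7], dtype=float32), np.float32(24.8), np.float32(21.5), 171.6) cen [410.2  87.7  24. ]
```

```bash
python3 - <<'E'
from h import *
import pickle
d=pickle.load(open("t1.pkl","rb")); d["color"]=cv2.imread("pics/top0.png")[:,:,::-1].copy()
k=800/560; d["K"]=d["K"].copy(); d["K"][0,0]*=k;d["K"][1,1]*=k; d["K"][:2,2]=(d["K"][:2,2]+.5)*k-.5
q=hsv(d); H,S,V=q[...,0],q[...,1],q[...,2]
def near(m,X,z,tag,amin=15,r=45):
    p=proj(d,[X])[0]
    for b,a,c in blobs(m,amin):
        if np.hypot(*(c-p))<r: print(tag,a,c.round(1),rect(d,b,z),"cen",onz(d,c,z)[0].round(1))
near((H>14)&(H<30)&(S>120)&(V>60),[405,380,38],38,"cap",5)
near((V<70),[660,225,40],40,"spool",100)
tm=(V>45)&(V<118)&(S<70)
near(cv2.morphologyEx(tm.astype(np.uint8),cv2.MORPH_OPEN,np.ones((5,5))),[510,440,24.5],24.5,"tube",300)
for X,t in(([392,250,24],"ba"),([392,100,24],"bb")):near((H>25)&(H<48)&(S>36)&(V>90),X,24,t,100)
E
```

```text
cap 25 [310.8 360.9] (array([402.7, 377.5], dtype=float32), np.float32(7.2), np.float32(5.8), 95.5) cen [402.9 377.1  38. ]
spool 956 [433.8 202. ] (array([660.5, 221.4], dtype=float32), np.float32(60.1), np.float32(45.2), 177.9) cen [659.9 221.5  40. ]
tube 1663 [278.4 275.6] (array([527.5, 442.8], dtype=float32), np.float32(103.8), np.float32(37.2), 98.9) cen [527.4 443.1  24.5]
ba 404 [397.1 383.4] (array([383.1, 251.2], dtype=float32), np.float32(42.1), np.float32(23.1), 95.5) cen [384.1 250.5  24. ]
bb 411 [504.5 372.8] (array([416.1,  96.4], dtype=float32), np.float32(42.5), np.float32(24.6), 62.5) cen [414.4  96.5  24. ]
```

Block a is at (384,251) with its long side at 95.5°, and block b is at (415,96.5) at 62.5°. Both outlines measure about 42x24 mm, as expected. I'll pick up block a by its ends.

```bash
python3 -c "
from h import *
go([384,251,60],95.5);go([384,251,4],95.5)"
```

```text
shift [-0.0296 -0.046   0.2703] turn [-2.0000e-04  5.0000e-04  1.4762e+00] t 1.5 j6 24.0
shift [-0.0296 -0.0459  0.3263] turn [-2.0000e-04  5.0000e-04  1.4762e+00] t 1.5 j6 24.0
```

In the tool's units: 0.326 m is 0.815, -0.046 m is -0.115, 1.476 rad is 0.2349.

Call:
arm_command(
  commands=[-0.075, -0.115, 0.675, 0, 0, 0.2349, -0.075, -0.115, 0.675, 0, 0, 0.2349, -0.075, -0.115, 0.675, 0, 0, 0.2349, -0.075, -0.115, 0.675, 0, 0, 0.2349, -0.075, -0.115, 0.675, 0, 0, 0.2349, -0.075, -0.115, 0.675, 0, 0, 0.2349, -0.075, -0.115, 0.675, 0, 0, 0.2349, -0.075, -0.115, 0.675, 0, 0, 0.2349, -0.075, -0.115, 0.675, 0, 0, 0.2349, -0.075, -0.115, 0.675, 0, 0, 0.2349, -0.075, -0.115, 0.725, 0, 0, 0.2349, -0.075, -0.115, 0.775, 0, 0, 0.2349, -0.075, -0.115, 0.8, 0, 0, 0.2349, -0.075, -0.115, 0.815, 0, 0, 0.2349, -0.075, -0.115, 0.815, 0, 0, 0.2349, -0.075, -0.115, 0.815, 0, 0, 0.2349],
)

```text
time: 3.5
eef_pos: [385.0, 250.5, 5.1]
ee_rot: [[0.995, 0.095, 0.001], [0.095, -0.995, 0.0], [0.001, -0.0, -1.0]]
ft_force: [-0.6, 1.0, 0.5]
width: 1.001
grip_force: 0.0
```

Call:
arm_command(
  commands=[0, 0, 0, 0, 0, 0, 0, 0, 0, 0, 0, 0, 0, 0, 0, 0, 0, 0, 0, 0, 0, 0, 0, 0, 0, 0, 0, 0, 0, 0, 0, 0, 0, 0, 0, 0],
  gripper=0.02,
  squeeze=15,
)

```text
time: 4.25
eef_pos: [384.4, 250.3, 4.5]
ee_rot: [[0.996, 0.095, -0.0], [0.095, -0.996, 0.0], [-0.0, -0.0, -1.0]]
ft_force: [0.2, -0.4, 0.1]
width: 0.495
grip_force: 14.7
```

```bash
python3 -c "
from h import *
go([384,250,70],-84.5);go([505.4,336.4,70],-1.1);go([505.4,336.4,8],-1.1)"
```

```text
shift [-0.0005  0.0002 -0.0655] turn [-0.      0.     -0.0012] t 4.25 j6 108.0
shift [ 0.1286 -0.0743 -0.0655] turn [-1.0000e-04  0.0000e+00 -1.4568e+00] t 4.25 j6 108.0
shift [ 0.1286 -0.0743 -0.0035] turn [-1.0000e-04  0.0000e+00 -1.4568e+00] t 4.25 j6 108.0
```

In the tool's units: 0.129 m is 0.3225, -0.074 m is -0.185, -1.457 rad is -0.2319.

Call:
arm_command(
  commands=[0, 0, -0.075, 0, 0, 0, 0, 0, -0.1625, 0, 0, 0, 0.3225, -0.185, -0.1625, 0, 0, -0.2319, 0.3225, -0.185, -0.1625, 0, 0, -0.2319, 0.3225, -0.185, -0.1625, 0, 0, -0.2319, 0.3225, -0.185, -0.1625, 0, 0, -0.2319, 0.3225, -0.185, -0.1625, 0, 0, -0.2319, 0.3225, -0.185, -0.1625, 0, 0, -0.2319, 0.3225, -0.185, -0.1625, 0, 0, -0.2319, 0.3225, -0.185, -0.1625, 0, 0, -0.2319, 0.3225, -0.185, -0.1625, 0, 0, -0.2319, 0.3225, -0.185, -0.1625, 0, 0, -0.2319, 0.3225, -0.185, -0.1625, 0, 0, -0.2319, 0.3225, -0.185, -0.1, 0, 0, -0.2319, 0.3225, -0.185, -0.05, 0, 0, -0.2319, 0.3225, -0.185, -0.025, 0, 0, -0.2319, 0.3225, -0.185, -0.0125, 0, 0, -0.2319, 0.3225, -0.185, -0.01, 0, 0, -0.2319, 0.3225, -0.185, -0.01, 0, 0, -0.2319],
)

```text
time: 6.62
eef_pos: [506.4, 336.4, 9.2]
ee_rot: [[0.019, 1.0, 0.001], [1.0, -0.019, 0.0], [0.0, 0.001, -1.0]]
ft_force: [-0.3, 0.3, -0.1]
width: 0.495
grip_force: 14.7
```

In the tool's units: 0.0015 m is 0.0038, 0.001 m is 0.0025.

Call:
arm_command(
  commands=[0, 0, 0.0025, 0, 0, 0, 0, 0, 0.0038, 0, 0, 0],
)

```text
time: 6.88
eef_pos: [506.2, 336.3, 7.5]
ee_rot: [[0.019, 1.0, 0.001], [1.0, -0.019, 0.0], [0.0, 0.001, -1.0]]
ft_force: [-1.7, -0.9, 4.3]
width: 0.495
grip_force: 14.8
```

In the tool's units: -0.1 m is -0.25, -0.07 m is -0.175.

Call:
arm_command(
  commands=[0, 0, 0, 0, 0, 0, 0, 0, 0, 0, 0, 0, 0, 0, 0, 0, 0, 0, 0, 0, 0, 0, 0, 0, 0, 0, -0.05, 0, 0, 0, 0, 0, -0.175, 0, 0, 0, 0, 0, -0.25, 0, 0, 0],
  gripper=0.08,
)

```text
time: 7.75
eef_pos: [507.3, 336.9, 111.2]
ee_rot: [[0.019, 1.0, 0.004], [1.0, -0.019, 0.002], [0.002, 0.004, -1.0]]
ft_force: [0.6, 0.6, 0.4]
width: 0.918
grip_force: 0.0
```

```bash
python3 -c "
from h import *
go([415.5,96.5,100],62.5);go([415.5,96.5,4],62.5)"
```

```text
shift [-0.2421 -0.0873  0.0104] turn [ 4.6000e-03  3.0000e-04 -1.1098e+00] t 7.75 j6 27.0
shift [-0.2423 -0.0876  0.1064] turn [ 4.6000e-03  3.0000e-04 -1.1098e+00] t 7.75 j6 27.0
```

In the tool's units: -0.242 m is -0.605, -0.087 m is -0.2175, -1.11 rad is -0.1767.

Call:
arm_command(
  commands=[-0.605, -0.2175, 0.1, 0, 0, -0.1767, -0.605, -0.2175, 0.1, 0, 0, -0.1767, -0.605, -0.2175, 0.1, 0, 0, -0.1767, -0.605, -0.2175, 0.1, 0, 0, -0.1767, -0.605, -0.2175, 0.1, 0, 0, -0.1767, -0.605, -0.2175, 0.1, 0, 0, -0.1767, -0.605, -0.2175, 0.1, 0, 0, -0.1767, -0.605, -0.2175, 0.1, 0, 0, -0.1767, -0.605, -0.2175, 0.1, 0, 0, -0.1767, -0.605, -0.2175, 0.1, 0, 0, -0.1767],
)

```text
time: 9.0
eef_pos: [414.3, 96.1, 67.1]
ee_rot: [[-0.887, 0.462, -0.0], [0.462, 0.887, -0.0], [0.0, -0.0, -1.0]]
ft_force: [0.6, -0.1, 0.1]
width: 0.92
grip_force: 0.0
```

```bash
python3 - <<'E'
from h import *
go([415.5,96.5,4],62.5)
t=img("top"); cv2.imwrite("pics/t2.png",cv2.resize(t["color"][120:320,150:400,::-1],(750,600),interpolation=cv2.INTER_CUBIC))
E
```

```text
shift [-0.0009  0.0009  0.0631] turn [-0.     -0.0001 -0.0003] t 9.0 j6 -60.0
```

View pics/t2.png

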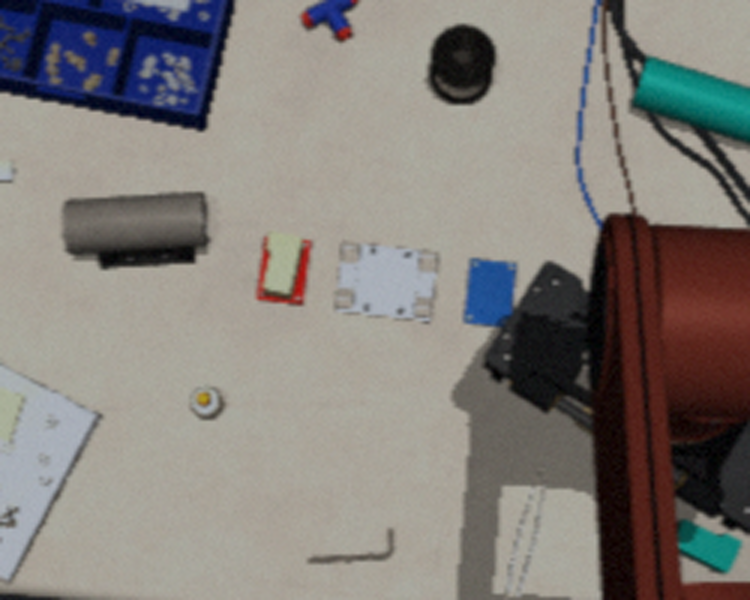

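Block a sits centred on the red pad, at crop (283,264) over the pad at (285,269). Next is block b.

In the tool's units: 0.063 m is 0.1575, 0.06 m is 0.15.

Call:
arm_command(
  commands=[-0.0025, 0.0025, 0.075, 0, 0, 0, -0.0025, 0.0025, 0.125, 0, 0, 0, -0.0025, 0.0025, 0.15, 0, 0, 0, -0.0025, 0.0025, 0.1575, 0, 0, 0, -0.0025, 0.0025, 0.1575, 0, 0, 0, -0.0025, 0.0025, 0.1575, 0, 0, 0],
)

```text
time: 9.8
eef_pos: [416.4, 96.3, 4.8]
ee_rot: [[-0.887, 0.462, 0.001], [0.462, 0.887, 0.0], [-0.001, 0.001, -1.0]]
ft_force: [0.5, 0.3, -0.2]
width: 0.921
grip_force: 0.0
```

Call:
arm_command(
  commands=[0, 0, 0, 0, 0, 0, 0, 0, 0, 0, 0, 0, 0, 0, 0, 0, 0, 0, 0, 0, 0, 0, 0, 0, 0, 0, 0, 0, 0, 0, 0, 0, 0, 0, 0, 0],
  gripper=0.02,
)

```text
time: 10.55
eef_pos: [415.6, 96.3, 4.0]
ee_rot: [[-0.887, 0.462, -0.0], [0.462, 0.887, 0.0], [0.0, 0.0, -1.0]]
ft_force: [1.3, -0.5, -0.6]
width: 0.482
grip_force: 15.0
```

```bash
python3 -c "
from h import *
go([415,96,70],62.5);go([502.5,187,70],-1.1);go([502.5,187,8],-1.1)"
```

```text
shift [ 0.0004 -0.0005 -0.066 ] turn [ 0.     -0.      0.0001] t 10.55 j6 -60.0
shift [-0.0352  0.1206 -0.066 ] turn [-0.     -0.      1.1102] t 10.55 j6 -60.0
shift [-0.0352  0.1206 -0.004 ] turn [-0.     -0.      1.1102] t 10.55 j6 -60.0
```

In the tool's units: 0.12 m is 0.3, -0.066 m is -0.165, 1.11 rad is 0.1767.

Call:
arm_command(
  commands=[0, 0, -0.075, 0, 0, 0, 0, 0, -0.165, 0, 0, 0, -0.0875, 0.3, -0.165, 0, 0, 0.1767, -0.0875, 0.3, -0.165, 0, 0, 0.1767, -0.0875, 0.3, -0.165, 0, 0, 0.1767, -0.0875, 0.3, -0.165, 0, 0, 0.1767, -0.0875, 0.3, -0.165, 0, 0, 0.1767, -0.0875, 0.3, -0.165, 0, 0, 0.1767, -0.0875, 0.3, -0.165, 0, 0, 0.1767, -0.0875, 0.3, -0.165, 0, 0, 0.1767, -0.0875, 0.3, -0.165, 0, 0, 0.1767, -0.0875, 0.3, -0.1, 0, 0, 0.1767, -0.0875, 0.3, -0.05, 0, 0, 0.1767, -0.0875, 0.3, -0.025, 0, 0, 0.1767, -0.0875, 0.3, -0.0125, 0, 0, 0.1767, -0.0875, 0.3, -0.01, 0, 0, 0.1767, -0.0875, 0.3, -0.0075, 0, 0, 0.1767, -0.0875, 0.3, -0.0075, 0, 0, 0.1767],
)

```text
time: 12.8
eef_pos: [502.5, 186.6, 7.5]
ee_rot: [[0.019, 1.0, 0.001], [1.0, -0.019, 0.0], [0.0, 0.001, -1.0]]
ft_force: [-0.4, 0.3, -0.5]
width: 0.483
grip_force: 15.0
```

In the tool's units: -0.12 m is -0.3, -0.07 m is -0.175.

Call:
arm_command(
  commands=[0, 0, 0, 0, 0, 0, 0, 0, 0, 0, 0, 0, 0, 0, 0, 0, 0, 0, 0, 0, 0, 0, 0, 0, 0, 0, -0.05, 0, 0, 0, 0, 0, -0.175, 0, 0, 0, 0, 0, -0.3, 0, 0, 0, 0, 0, -0.3, 0, 0, 0, 0, 0, -0.3, 0, 0, 0],
  gripper=0.087,
)

```text
time: 13.92
eef_pos: [501.8, 186.5, 126.7]
ee_rot: [[0.019, 1.0, -0.0], [1.0, -0.019, -0.0], [-0.0, -0.0, -1.0]]
ft_force: [0.1, -0.1, -0.2]
width: 1.001
grip_force: 0.0
```

```bash
python3 -c "
from h import *
go([527,380,200],8.9)"
```

```text
shift [ 0.194   0.0215 -0.0733] turn [-0.0002  0.     -0.1744] t 13.93 j6 13.0
```

In the tool's units: 0.194 m is 0.485, -0.073 m is -0.1825, -0.174 rad is -0.0277.

Call:
arm_command(
  commands=[0.485, 0.0525, -0.1825, 0, 0, -0.0277, 0.485, 0.0525, -0.1825, 0, 0, -0.0277, 0.485, 0.0525, -0.1825, 0, 0, -0.0277, 0.485, 0.0525, -0.1825, 0, 0, -0.0277, 0.485, 0.0525, -0.1825, 0, 0, -0.0277, 0.485, 0.0525, -0.1825, 0, 0, -0.0277, 0.485, 0.0525, -0.1825, 0, 0, -0.0277],
)

```text
time: 14.8
eef_pos: [526.3, 378.6, 198.7]
ee_rot: [[-0.153, 0.988, -0.002], [0.988, 0.153, -0.001], [-0.001, -0.002, -1.0]]
ft_force: [-0.1, 0.4, -0.1]
width: 0.999
grip_force: 0.0
```

```bash
python3 - <<'E'
from h import *
d=img("wrist"); cv2.imwrite("pics/w2.png",cv2.resize(d["color"][:,:,::-1],(800,600),interpolation=cv2.INTER_CUBIC))
import pickle; pickle.dump(d,open("w2.pkl","wb"))
q=hsv(d); u,v=proj(d,[[527,443,44]])[0].astype(int); print(u,v,q[v-20:v+21:10,u-20:u+21:10].tolist())
E
```

```text
292 131 [[[30, 19, 68], [17, 20, 91], [23, 24, 97], [23, 21, 95], [138, 38, 34]], [[9, 29, 61], [25, 17, 92], [20, 22, 103], [25, 17, 89], [150, 9, 28]], [[24, 22, 58], [21, 19, 96], [30, 20, 101], [21, 28, 90], [75, 15, 35]], [[15, 25, 61], [21, 27, 94], [27, 27, 105], [21, 20, 88], [72, 38, 34]], [[10, 15, 52], [18, 27, 96], [23, 21, 98], [20, 25, 90], [115, 53, 29]]]
```

View pics/w2.png

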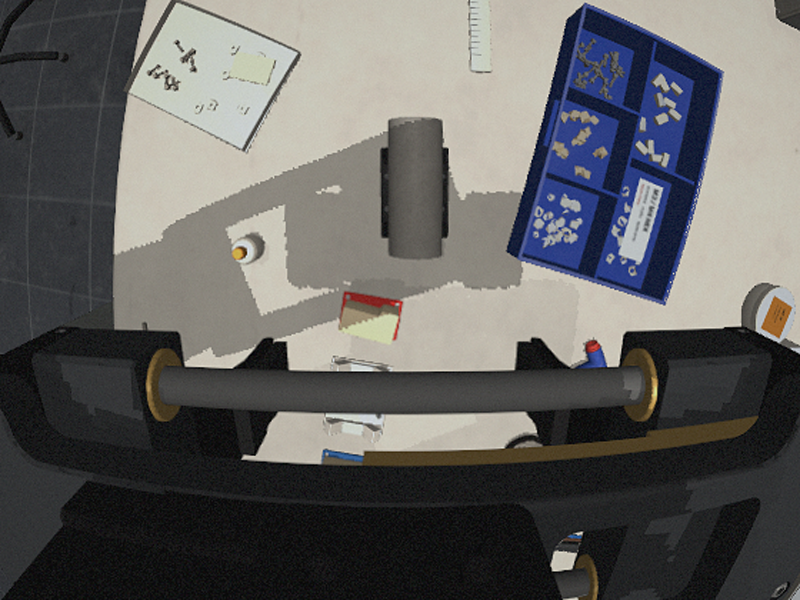

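The tube lies between (388,118) and (442,258), with its axis almost vertical in the picture. The bin is well to the right of it. Now I'll compute the tube's centre.

```bash
python3 - <<'E'
from h import *
import pickle
d=pickle.load(open("w2.pkl","rb")); k=.7
P=lambda u,v,z:onz(d,[[u*k,v*k]],z)[0].round(1)
print("ends",P(414,118,42),P(416,258,42)); a=P(388,188,30);b=P(442,188,30); print("sides",a,b,np.hypot(*(a-b)[:2]))
print("bin",P(530,190,40),P(512,255,40)); print("cap",P(239,253,38),"body",P(248,248,27))
E
```

```text
ends [516.7 490.3  42. ] [533.  395.4  42. ]
sides [506.4 440.   30. ] [543.8 445.9  30. ] 37.862514443708015
bin [604.2 455.7  40. ] [599.8 408.2  40. ]
cap [405.7 380.1  38. ] body [408.8 382.6  27. ]
```

```bash
python3 -c "
from h import *
go([525.5,443,80],9.3);go([525.5,443,7],9.3)
import pickle
d=pickle.load(open('w2.pkl','rb'));print(onz(d,[[447*.7,148*.7],[447*.7,238*.7],[382*.7,148*.7],[382*.7,238*.7]],16).round(1))"
```

```text
shift [0.0637 0.0089 0.1191] turn [-0.0015  0.0007 -0.0087] t 14.85 j6 20.0
shift [0.0638 0.009  0.1921] turn [-0.0015  0.0007 -0.0087] t 14.85 j6 20.0
[[543.9 475.9  16. ]
 [554.8 410.   16. ]
 [497.2 468.4  16. ]
 [507.1 402.4  16. ]]
```

In the tool's units: 0.191 m is 0.4775, 0.009 m is 0.0225, -0.009 rad is -0.0014.

Call:
arm_command(
  commands=[0.16, 0.0225, 0.125, 0, 0, -0.0014, 0.16, 0.0225, 0.25, 0, 0, -0.0014, 0.16, 0.0225, 0.3, 0, 0, -0.0014, 0.16, 0.0225, 0.35, 0, 0, -0.0014, 0.16, 0.0225, 0.4, 0, 0, -0.0014, 0.16, 0.0225, 0.4375, 0, 0, -0.0014, 0.16, 0.0225, 0.4625, 0, 0, -0.0014, 0.16, 0.0225, 0.4775, 0, 0, -0.0014, 0.16, 0.0225, 0.4775, 0, 0, -0.0014, 0.16, 0.0225, 0.4775, 0, 0, -0.0014],
)

```text
time: 16.1
eef_pos: [526.2, 445.1, 9.7]
ee_rot: [[-0.163, 0.987, 0.001], [0.987, 0.163, 0.001], [0.0, 0.001, -1.0]]
ft_force: [0.8, 0.1, 0.5]
width: 1.0
grip_force: 0.0
```

Call:
arm_command(
  commands=[0, 0, 0, 0, 0, 0, 0, 0, 0, 0, 0, 0, 0, 0, 0, 0, 0, 0, 0, 0, 0, 0, 0, 0, 0, 0, 0, 0, 0, 0, 0, 0, 0, 0, 0, 0],
  gripper=0.02,
)

```text
time: 16.85
eef_pos: [525.5, 444.7, 9.0]
ee_rot: [[-0.163, 0.987, -0.001], [0.987, 0.163, -0.0], [-0.0, -0.001, -1.0]]
ft_force: [-1.4, -0.9, 1.3]
width: 0.442
grip_force: 15.0
```

```bash
python3 -c "
from h import *
p=env.read_state()['eef_pos']
go(p+[0,0,90],9.3);go([504,261.7,p[2]+90],-1.1);go([504,261.7,p[2]+.5],-1.1)"
```

```text
shift [-0.     -0.0001 -0.09  ] turn [-0.0006  0.0001  0.0016] t 16.85 j6 24.0
shift [-0.177  -0.0512 -0.0899] turn [-0.0006  0.0002  0.1831] t 16.85 j6 24.0
shift [-0.177  -0.0511 -0.0004] turn [-0.0006  0.0002  0.1831] t 16.85 j6 24.0
```

In the tool's units: -0.176 m is -0.44, -0.09 m is -0.225, 0.183 rad is 0.0291.

Call:
arm_command(
  commands=[0, 0, -0.075, 0, 0, 0, 0, 0, -0.225, 0, 0, 0, -0.44, -0.1275, -0.225, 0, 0, 0.0291, -0.44, -0.1275, -0.225, 0, 0, 0.0291, -0.44, -0.1275, -0.225, 0, 0, 0.0291, -0.44, -0.1275, -0.225, 0, 0, 0.0291, -0.44, -0.1275, -0.225, 0, 0, 0.0291, -0.44, -0.1275, -0.225, 0, 0, 0.0291, -0.44, -0.1275, -0.225, 0, 0, 0.0291, -0.44, -0.1275, -0.15, 0, 0, 0.0291, -0.44, -0.1275, -0.1, 0, 0, 0.0291, -0.44, -0.1275, -0.05, 0, 0, 0.0291, -0.44, -0.1275, -0.025, 0, 0, 0.0291, -0.44, -0.1275, -0.0125, 0, 0, 0.0291, -0.44, -0.1275, -0.005, 0, 0, 0.0291, -0.44, -0.1275, -0.0025, 0, 0, 0.0291, -0.44, -0.1275, -0.0025, 0, 0, 0.0291],
)

```text
time: 18.98
eef_pos: [504.6, 262.9, 10.5]
ee_rot: [[0.019, 1.0, 0.001], [1.0, -0.019, 0.0], [0.0, 0.001, -1.0]]
ft_force: [0.4, 0.0, -1.3]
width: 0.446
grip_force: 15.0
```

```bash
python3 - <<'E'
from h import *
t=img("top"); cv2.imwrite("pics/t3.png",cv2.resize(t["color"][120:320,150:400,::-1],(750,600),interpolation=cv2.INTER_CUBIC))
E
```

```text
(no output)
```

In the tool's units: 0.001 m is 0.0025.

Call:
arm_command(
  commands=[0, 0, 0.0025, 0, 0, 0, 0, 0, 0.0025, 0, 0, 0],
)

```text
time: 19.27
eef_pos: [504.6, 262.9, 9.4]
ee_rot: [[0.019, 1.0, 0.001], [1.0, -0.019, 0.0], [0.0, 0.001, -1.0]]
ft_force: [0.7, 0.1, 0.5]
width: 0.445
grip_force: 15.0
```

In the tool's units: -0.19 m is -0.475, -0.13 m is -0.325.

Call:
arm_command(
  commands=[0, 0, 0, 0, 0, 0, 0, 0, 0, 0, 0, 0, 0, 0, 0, 0, 0, 0, 0, 0, 0, 0, 0, 0, 0, 0, 0, 0, 0, 0, 0, 0, -0.05, 0, 0, 0, 0, 0, -0.175, 0, 0, 0, 0, 0, -0.325, 0, 0, 0, 0, 0, -0.475, 0, 0, 0, 0, 0, -0.475, 0, 0, 0, 0, 0, -0.475, 0, 0, 0],
  gripper=0.087,
)

```text
time: 20.65
eef_pos: [504.2, 262.8, 200.1]
ee_rot: [[0.019, 1.0, 0.001], [1.0, -0.019, 0.0], [0.0, 0.001, -1.0]]
ft_force: [-0.2, 0.1, -0.6]
width: 1.0
grip_force: 0.0
```

```bash
python3 -c "
from h import *
go([645,150,200],0)"
```

```text
shift [-0.1101  0.1429  0.0002] turn [ 0.0014 -0.0005 -0.019 ] t 20.65 j6 21.0
```

In the tool's units: 0.143 m is 0.3575, -0.11 m is -0.275, -0.019 rad is -0.003.

Call:
arm_command(
  commands=[-0.275, 0.3575, 0, 0, 0, -0.003, -0.275, 0.3575, 0, 0, 0, -0.003, -0.275, 0.3575, 0, 0, 0, -0.003, -0.275, 0.3575, 0, 0, 0, -0.003, -0.275, 0.3575, 0, 0, 0, -0.003, -0.275, 0.3575, 0, 0, 0, -0.003],
)

```text
time: 21.4
eef_pos: [643.7, 151.2, 198.3]
ee_rot: [[-0.001, 1.0, -0.002], [1.0, 0.001, 0.0], [0.0, -0.002, -1.0]]
ft_force: [0.9, -0.4, 0.6]
width: 0.996
grip_force: 0.0
```

```bash
python3 - <<'E'
from h import *
import pickle
d=img("wrist"); cv2.imwrite("pics/w3.png",cv2.resize(d["color"][:,:,::-1],(800,600),interpolation=cv2.INTER_CUBIC)); pickle.dump(d,open("w3.pkl","wb"))
t=img("top"); cv2.imwrite("pics/t4.png",cv2.resize(t["color"][120:320,150:400,::-1],(750,600),interpolation=cv2.INTER_CUBIC))
E
```

```text
(no output)
```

View pics/w3.png

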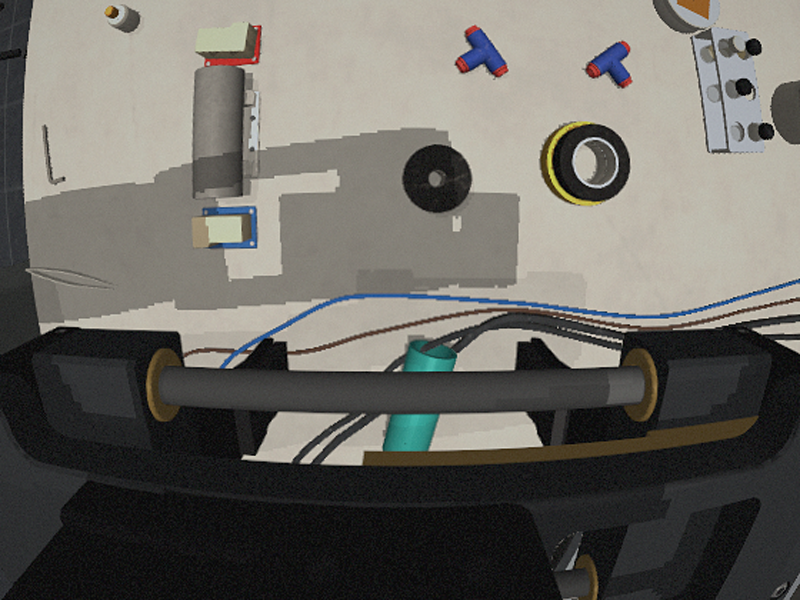

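The spool's top flange is a circle at (437,179) with a radius of about 34 px. The tape at (590,163) is not the spool. The tube lies in the cradle (219,132) with a block on each pad.

```bash
python3 - <<'E'
from h import *
import pickle
d=pickle.load(open("w3.pkl","rb")); k=.7
P=lambda u,v,z:onz(d,[[u*k,v*k]],z)[0].round(1)
a,b,c,e=P(403,179,40),P(471,179,40),P(437,145,40),P(437,213,40); print("spool",(a+b)/2,(c+e)/2,b-a,c-e, "hole",P(437,179,40))
print("tube ends",P(222,67,42),P(221,197,42))
print("red right edge",P(262,26,3),P(257,64,3),"blue",P(258,207,3),P(258,248,3))
print("block red top corners",P(200,27,27),P(258,23,27),P(252,53,27)); print("blue",P(206,216,27),P(242,216,27),P(242,247,27))
go([654,225,100],0)
E
```

```text
spool [667.15 221.55  40.  ] [667.05 221.4   40.  ] [46.5  0.7  0. ] [-0.3 46.8  0. ] hole [667.  221.4  40. ]
tube ends [515.2 307.7  42. ] [514.5 212.5  42. ]
red right edge [532.4 350.6   3. ] [529.4 317.9   3. ] blue [530.1 202.4   3. ] [528.7 169.7   3. ]
block red top corners [488.8 348.2  27. ] [536.6 344.5  27. ] [532.9 320.4  27. ]
blue [495.2 198.5  27. ] [524.8 197.2  27. ] [523.7 174.   27. ]
shift [0.0737 0.01   0.0991] turn [-0.0004 -0.0001  0.0017] t 21.5 j6 6.0
```

View pics/t4.png

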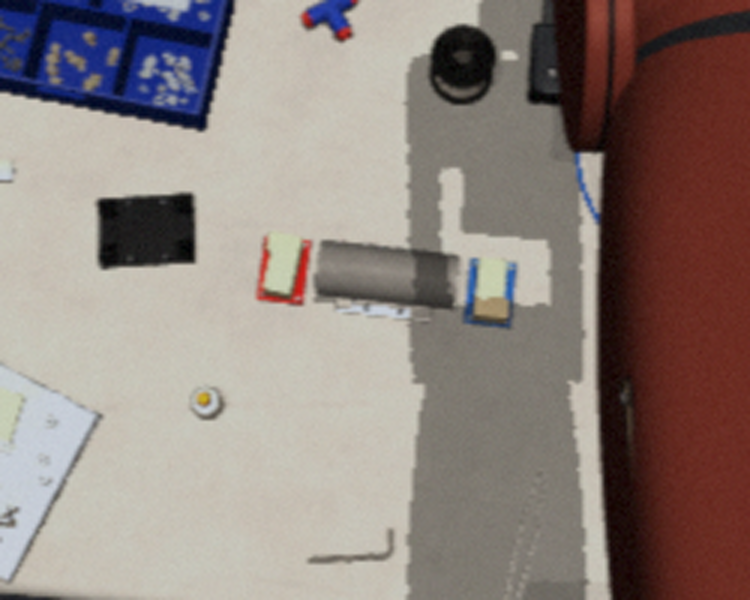

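Tube, blocks and pads agree: the tube's mid y is 260.1 and so is the pads' midpoint. Now I'll pick up the spool at (667,221.5) with the fingers along y.

In the tool's units: 0.12 m is 0.3, 0.023 m is 0.0575, -1.57 rad is -0.2499.

Call:
arm_command(
  commands=[0.175, 0.0575, 0.15, 0, 0, -0.2499, 0.175, 0.0575, 0.3, 0, 0, -0.2499, 0.175, 0.0575, 0.3, 0, 0, -0.2499, 0.175, 0.0575, 0.3, 0, 0, -0.2499, 0.175, 0.0575, 0.3, 0, 0, -0.2499, 0.175, 0.0575, 0.3, 0, 0, -0.2499, 0.175, 0.0575, 0.3, 0, 0, -0.2499, 0.175, 0.0575, 0.3, 0, 0, -0.2499, 0.175, 0.0575, 0.3, 0, 0, -0.2499, 0.175, 0.0575, 0.3, 0, 0, -0.2499, 0.175, 0.0575, 0.3, 0, 0, -0.2499],
)

```text
time: 22.88
eef_pos: [667.8, 220.6, 79.3]
ee_rot: [[-1.0, 0.002, 0.0], [0.002, 1.0, 0.0], [-0.0, 0.0, -1.0]]
ft_force: [-0.1, -0.2, 0.4]
width: 1.003
grip_force: 0.0
```

```bash
python3 -c "
from h import *
go([667,221.5,5],90)"
```

```text
shift [0.0008 0.0009 0.0743] turn [ 0.0001  0.0002 -0.0016] t 22.88 j6 -78.0
```

In the tool's units: 0.074 m is 0.185, 0.065 m is 0.1625.

Call:
arm_command(
  commands=[0.0025, 0.0025, 0.075, 0, 0, 0, 0.0025, 0.0025, 0.125, 0, 0, 0, 0.0025, 0.0025, 0.1625, 0, 0, 0, 0.0025, 0.0025, 0.185, 0, 0, 0, 0.0025, 0.0025, 0.185, 0, 0, 0, 0.0025, 0.0025, 0.185, 0, 0, 0],
)

```text
time: 23.62
eef_pos: [667.8, 221.2, 5.9]
ee_rot: [[-1.0, 0.001, 0.001], [0.001, 1.0, 0.0], [-0.001, 0.0, -1.0]]
ft_force: [0.9, -0.5, 0.3]
width: 1.003
grip_force: 0.0
```

Call:
arm_command(
  commands=[0, 0, 0, 0, 0, 0, 0, 0, 0, 0, 0, 0, 0, 0, 0, 0, 0, 0, 0, 0, 0, 0, 0, 0, 0, 0, 0, 0, 0, 0, 0, 0, 0, 0, 0, 0],
  gripper=0.02,
  squeeze=25,
)

```text
time: 24.38
eef_pos: [667.1, 221.2, 5.1]
ee_rot: [[-1.0, 0.001, 0.0], [0.001, 1.0, 0.0], [-0.0, 0.0, -1.0]]
ft_force: [0.7, 0.5, -0.3]
width: 0.544
grip_force: 25.0
```

```bash
python3 -c "
from h import *
p=env.read_state()['eef_pos']
go(p+[0,0,50],90);go([573.5,334.2,p[2]+50],90);go([573.5,334.2,p[2]+.5],90)"
```

```text
shift [-0.    0.   -0.05] turn [ 0.0001  0.     -0.0008] t 24.38 j6 -78.0
shift [ 0.0937  0.1129 -0.05  ] turn [ 0.0001  0.     -0.0008] t 24.38 j6 -78.0
shift [ 0.0937  0.1129 -0.0005] turn [ 0.0001  0.     -0.0008] t 24.38 j6 -78.0
```

In the tool's units: 0.113 m is 0.2825, -0.05 m is -0.125.

Call:
arm_command(
  commands=[0, 0, -0.05, 0, 0, 0, 0, 0, -0.125, 0, 0, 0, 0.1, 0.125, -0.125, 0, 0, 0, 0.175, 0.2125, -0.125, 0, 0, 0, 0.235, 0.2825, -0.125, 0, 0, 0, 0.235, 0.2825, -0.125, 0, 0, 0, 0.235, 0.2825, -0.125, 0, 0, 0, 0.235, 0.2825, -0.075, 0, 0, 0, 0.235, 0.2825, -0.0375, 0, 0, 0, 0.235, 0.2825, -0.015, 0, 0, 0, 0.235, 0.2825, -0.005, 0, 0, 0, 0.235, 0.2825, 0, 0, 0, 0, 0.235, 0.2825, 0, 0, 0, 0, 0.235, 0.2825, 0, 0, 0, 0],
)

```text
time: 26.12
eef_pos: [573.5, 334.4, 5.5]
ee_rot: [[-1.0, 0.001, 0.001], [0.001, 1.0, 0.0], [-0.001, 0.0, -1.0]]
ft_force: [0.1, 0.4, -1.7]
width: 0.54
grip_force: 25.0
```

In the tool's units: -0.16 m is -0.4, -0.13 m is -0.325.

Call:
arm_command(
  commands=[0, 0, 0, 0, 0, 0, 0, 0, 0, 0, 0, 0, 0, 0, 0, 0, 0, 0, 0, 0, 0, 0, 0, 0, 0, 0, 0, 0, 0, 0, 0, 0, -0.05, 0, 0, 0, 0, 0, -0.175, 0, 0, 0, 0, 0, -0.325, 0, 0, 0, 0, 0, -0.4, 0, 0, 0, 0, 0, -0.4, 0, 0, 0, 0, 0, -0.4, 0, 0, 0],
  gripper=0.087,
)

```text
time: 27.5
eef_pos: [572.6, 333.9, 164.6]
ee_rot: [[-1.0, 0.001, -0.001], [0.001, 1.0, -0.0], [0.001, -0.0, -1.0]]
ft_force: [-0.2, 0.2, -0.5]
width: 1.003
grip_force: 0.0
```

```bash
python3 -c "
from h import *
go([420,290,190],0)"
```

```text
shift [ 0.1526 -0.0441 -0.0252] turn [-8.00e-04 -3.00e-04  1.57e+00] t 27.5 j6 -67.0
```

Call:
arm_command(
  commands=[0.15, 0.0375, 0, 0, 0, 0, 0.3, 0.075, 0.075, 0, 0, 0, 0.4225, 0.1125, 0.15, 0, 0, 0, 0.4225, 0.1125, 0.25, 0, 0, 0, 0.4225, 0.1125, 0.25, 0, 0, 0, 0.4225, 0.1125, 0.25, 0, 0, 0, 0.4225, 0.1125, 0.25, 0, 0, 0],
  gripper=0.06,
)

```text
time: 28.38
eef_pos: [406.0, 379.8, 66.8]
ee_rot: [[-1.0, 0.002, 0.002], [0.002, 1.0, 0.002], [-0.002, 0.002, -1.0]]
ft_force: [0.2, -0.5, 0.3]
width: 0.688
grip_force: 0.0
```

```bash
python3 - <<'E'
from h import *
go([404,379,3],90)
t=img("top"); cv2.imwrite("pics/t5.png",cv2.resize(t["color"][120:320,150:400,::-1],(750,600),interpolation=cv2.INTER_CUBIC))
E
```

```text
shift [ 0.0022 -0.0009  0.0638] turn [ 0.0016  0.0024 -0.0018] t 28.38 j6 -55.0
```

View pics/t5.png

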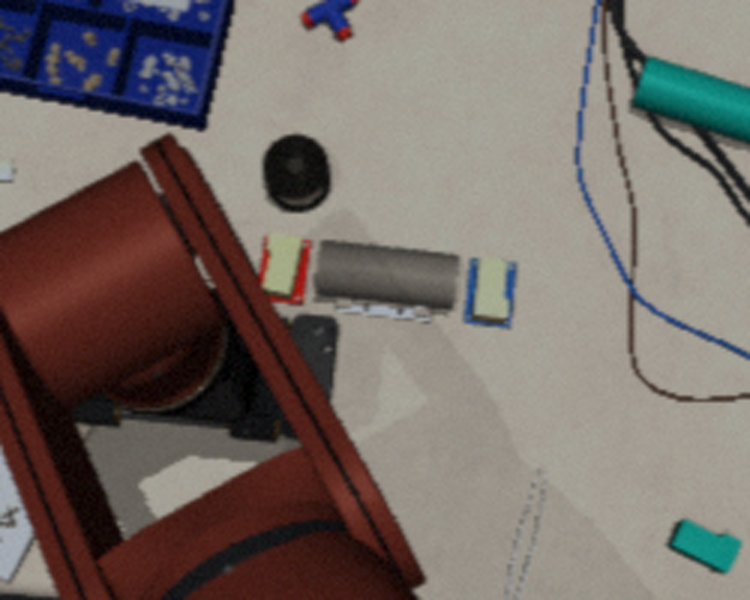

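The spool stands behind the red pad at crop (297,172), and both blocks and the tube look right. Next is the bottle.

In the tool's units: 0.061 m is 0.1525, 0.06 m is 0.15.

Call:
arm_command(
  commands=[0.0025, 0, 0.05, 0, 0, 0, 0.0025, 0, 0.0875, 0, 0, 0, 0.0025, 0, 0.125, 0, 0, 0, 0.0025, 0, 0.15, 0, 0, 0, 0.0025, 0, 0.1525, 0, 0, 0, 0.0025, 0, 0.1525, 0, 0, 0],
)

```text
time: 29.18
eef_pos: [403.4, 379.5, 4.2]
ee_rot: [[-1.0, 0.001, 0.0], [0.001, 1.0, 0.0], [-0.0, 0.0, -1.0]]
ft_force: [-0.2, 0.4, 0.4]
width: 0.686
grip_force: 0.0
```

Call:
arm_command(
  commands=[0, 0, 0, 0, 0, 0, 0, 0, 0, 0, 0, 0, 0, 0, 0, 0, 0, 0, 0, 0, 0, 0, 0, 0, 0, 0, 0, 0, 0, 0, 0, 0, 0, 0, 0, 0],
  gripper=0.005,
  squeeze=8,
)

```text
time: 29.92
eef_pos: [403.2, 379.3, 4.1]
ee_rot: [[-1.0, 0.001, 0.0], [0.001, 1.0, 0.0], [-0.0, 0.0, -1.0]]
ft_force: [-0.4, 0.2, 1.4]
width: 0.237
grip_force: 8.0
```

```bash
python3 -c "
from h import *
p=env.read_state()['eef_pos']
go(p+[0,0,90],90);go([559,185.4,p[2]+90],90);go([559,185.4,p[2]+.5],90)"
```

```text
shift [-0.    0.   -0.09] turn [ 0.      0.0001 -0.0008] t 29.93 j6 -55.0
shift [-0.1559 -0.1938 -0.09  ] turn [ 0.      0.0001 -0.0008] t 29.93 j6 -55.0
shift [-0.1559 -0.1938 -0.0005] turn [ 0.      0.0001 -0.0008] t 29.93 j6 -55.0
```

In the tool's units: -0.194 m is -0.485, -0.09 m is -0.225.

Call:
arm_command(
  commands=[0, 0, -0.1, 0, 0, 0, 0, 0, -0.225, 0, 0, 0, -0.075, -0.1, -0.225, 0, 0, 0, -0.15, -0.1875, -0.225, 0, 0, 0, -0.225, -0.275, -0.225, 0, 0, 0, -0.3, -0.375, -0.225, 0, 0, 0, -0.3625, -0.45, -0.225, 0, 0, 0, -0.39, -0.485, -0.225, 0, 0, 0, -0.39, -0.485, -0.225, 0, 0, 0, -0.39, -0.485, -0.225, 0, 0, 0, -0.39, -0.485, -0.15, 0, 0, 0, -0.39, -0.485, -0.0875, 0, 0, 0, -0.39, -0.485, -0.045, 0, 0, 0, -0.39, -0.485, -0.02, 0, 0, 0, -0.39, -0.485, -0.0075, 0, 0, 0, -0.39, -0.485, 0, 0, 0, 0, -0.39, -0.485, 0, 0, 0, 0, -0.39, -0.485, 0, 0, 0, 0],
)

```text
time: 32.17
eef_pos: [559.5, 185.2, 4.6]
ee_rot: [[-1.0, 0.001, 0.001], [0.001, 1.0, 0.0], [-0.001, 0.0, -1.0]]
ft_force: [-0.6, -0.0, 0.8]
width: 0.237
grip_force: 8.0
```

In the tool's units: -0.25 m is -0.625, -0.19 m is -0.475.

Call:
arm_command(
  commands=[0, 0, 0, 0, 0, 0, 0, 0, 0, 0, 0, 0, 0, 0, 0, 0, 0, 0, 0, 0, 0, 0, 0, 0, 0, 0, 0, 0, 0, 0, 0, 0, -0.05, 0, 0, 0, 0, 0, -0.175, 0, 0, 0, 0, 0, -0.325, 0, 0, 0, 0, 0, -0.475, 0, 0, 0, 0, 0, -0.625, 0, 0, 0, 0, 0, -0.625, 0, 0, 0, 0, 0, -0.625, 0, 0, 0],
  gripper=0.06,
)

```text
time: 33.67
eef_pos: [559.0, 185.2, 255.0]
ee_rot: [[-1.0, 0.001, 0.001], [0.001, 1.0, 0.0], [-0.001, 0.0, -1.0]]
ft_force: [-0.6, -0.2, -0.6]
width: 0.691
grip_force: 0.0
```

```bash
python3 -c "
from h import *
go([440,170,300],0);go([300,450,300],90)"
```

```text
shift [ 0.1189 -0.0152 -0.0452] turn [1.20e-03 9.00e-04 1.57e+00] t 33.67 j6 -79.0
shift [ 0.2591  0.2646 -0.0453] turn [ 0.0002  0.0013 -0.0008] t 33.67 j6 -79.0
```

In the tool's units: -0.045 m is -0.1125, 0.034 m is 0.085, 1.57 rad is 0.2499.

Call:
arm_command(
  commands=[0.085, -0.0375, -0.1125, 0, 0, 0.2499, 0.085, -0.0375, -0.1125, 0, 0, 0.2499, 0.085, -0.0375, -0.1125, 0, 0, 0.2499, 0.085, -0.0375, -0.1125, 0, 0, 0.2499, 0.085, -0.0375, -0.1125, 0, 0, 0.2499, 0.085, -0.0375, -0.1125, 0, 0, 0.2499, 0.085, -0.0375, -0.1125, 0, 0, 0.2499, 0.085, -0.0375, -0.1125, 0, 0, 0.2499, 0.085, -0.0375, -0.1125, 0, 0, 0.2499, 0.085, -0.0375, -0.1125, 0, 0, 0.2499, 0.085, -0.0375, -0.1125, 0, 0, 0.2499, 0.085, -0.0375, -0.1125, 0, 0, 0.2499],
)

```text
time: 35.17
eef_pos: [524.8, 170.2, 298.6]
ee_rot: [[-0.001, 1.0, -0.001], [1.0, 0.001, -0.0], [-0.0, -0.001, -1.0]]
ft_force: [0.3, 0.0, 0.7]
width: 0.689
grip_force: 0.0
```

```bash
python3 - <<'E'
from h import *
import pickle
d=img("wrist"); pickle.dump(d,open("w4.pkl","wb")); c=-d["R"].T@d["t"]; print(c)
u,v=proj(d,[[525,260,10]])[0]; x0,y0=int(u)-140,max(0,int(v)-105); print(x0,y0)
cv2.imwrite("pics/w4.png",cv2.resize(d["color"][y0:y0+210,x0:x0+280,::-1],(800,600),interpolation=cv2.INTER_CUBIC))
E
```

```text
[524.31062161 236.07084203 458.88434829]
141 7
```

View pics/w4.png

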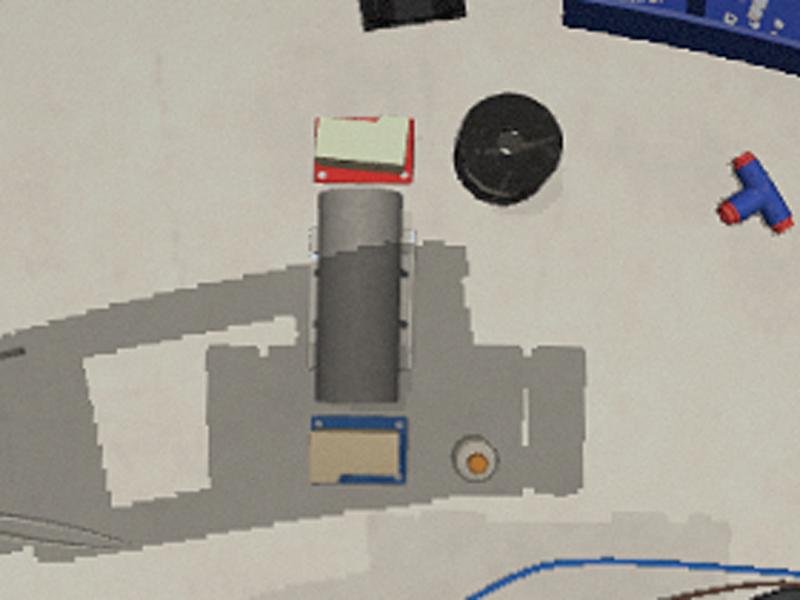

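All five items are in place. In this crop the red pad with its block is at (364,150), the tube at (359,296), the blue pad with its block at (358,450), the spool at (510,148) and the bottle at (476,460). I'll check them numerically.

```bash
python3 - <<'E'
from h import *
import pickle
d=pickle.load(open("w4.pkl","rb")); f=lambda u,v,z:onz(d,[[(u+.5)/800*280-.5+141,(v+.5)/600*210-.5+7]],z)[0][:2]
red=(f(314,118,3)+f(414,182,3)+f(314,182,3)+f(414,118,3))/4; blue=(f(311,416,3)+f(407,484,3)+f(311,484,3)+f(407,416,3))/4
y=(red-blue)/np.hypot(*(red-blue)); x=np.array([y[1],-y[0]]); cr=(red+blue)/2
rel=lambda p,o:(np.round([(p-o)@x,(p-o)@y],1))
print("red",red,"blue",blue,"dist",np.hypot(*(red-blue)),"yaw",np.degrees(np.arctan2(x[1],x[0])))
print("tube",rel((f(361,190,42)+f(357,402,42))/2,cr),np.hypot(*(f(361,190,42)-f(357,402,42))))
print("spool",rel(f(511,147,40),red),"bottle",rel(f(477,463,38),blue))
print("block red",rel((f(320,118,27)+f(408,117,27)+f(404,166,27)+f(317,159,27))/4,red))
print("block blue",rel((f(309,431,27)+f(398,431,27)+f(398,478,27)+f(309,482,27))/4,blue))
print("deg",[round(float(np.degrees(np.arctan2(*( (b-a)[::-1])))),1) for a,b in((f(317,159,27),f(404,166,27)),(f(309,431,27),f(398,431,27)))])
E
```

```text
red [506.10484479 336.56867858] blue [503.43780857 187.20972607] dist 149.38276265158447 yaw -1.0229964658871236
tube [ 0.7 -0.8] 95.94383819140118
spool [67.3 -5. ] bottle [55.4 -1.1]
block red [ 0.2 -0.5]
block blue [-1.5 -0. ]
deg [-5.6, -0.3]
```

Everything is within tolerance: tube within 1 mm, blocks within 1.5 mm and about 5°, spool at (67, −5) mm and bottle at (55, −1) mm from their pads. I'm handing the job in.

```bash
python3 -c "
from workcell import env
print(env.finish_job())"
```

```text
the job is handed in; nothing more can be done
None
```

I handed the job in at about 35 s of robot time: tube in the cradle, a cream block on each pad, and the spool and bottle standing behind the red and blue pads. All were released and measured within tolerance in a last wrist-camera check. The hand-in returned no verdict.

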